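# Free the sagging bolt of the pump guard and hold its gate ajar

## Robot

A 6-joint arm with a two-finger parallel gripper is mounted at the origin on the work surface. World frame = base frame: x ahead of the robot, y to its left, z up, the work surface at z = 0. Lengths are in mm, angles in degrees, forces in N, time in s.
With the tool pointing down it reaches from about 350 to 850 mm from the base axis. Payload 8.1 kg.
Tool frame: the origin (TCP) lies midway between the tips of the shut fingers; the grasp point (between the pads) lies 19 mm behind it; x points along the fingers, y is the direction in which the jaws open and shut, and the axes are right-handed (so a half turn about x gives the same grasp; the last joint's range is limited). The gripper opens to 85 mm and grips with 20 to 120 N. Pads are 22 mm wide; open, the fingers measure 114 mm over their backs; the gripper's body (76 mm by 85 mm) begins 54 mm behind the grasp point. The pads swing forward as they close: fully open they stand 13 mm farther back than shut.
Start: joints at [-69.064, 7.471, 85.268, -0, 87.261, -4.893], TCP at [261.431, -540.055, 231.292] pointing down, gripper open.
Joint ranges: [-169.43, 169.43], [-51.17, 129.36], [1.28, 143.12], [-76.62, 256.62], [0, 156.53], [-152.29, 152.29]. Speed limits (degrees/s): [136.94, 136.94, 159.86, 180, 180, 180].

## Interface

Orientations are given as [roll, pitch, yaw] about the fixed x, y, z axes, in that order (R = Rz(yaw) Ry(pitch) Rx(roll)).
In Python, from bench import r gives the robot as it stands.
- The arm moves only by the tool move_arm, never from a script. Its argument "deltas" is a list of rows, each a list of 2 entries, a list of its own where there are three numbers: the shift along the tool's x, y, z in mm, then the turn about the tool's x in degrees. A call has 1 to 12 rows; each row is the pose to reach, as a shift and turn from the pose measured when the call began, along the tool's axes at that moment; what a row does not reach only later rows make up. A row lasts 1/8 s, in which the tool goes at most 62.5 mm and 10.7 degrees, less where a joint would pass 70% of its speed; a pose out of reach is approached as far as the arm can. A call with a gripper value outside its range is refused whole. "jaw" is the opening, from -1 (shut) to 1 (fully open), set as the call begins (left out, the last holds). The fingers move at their own pace and stop on an object; "squeeze" is the grip in N (left out, the last holds). Time passes only in rows, so rows that repeat a pose let the fingers close. It gives the time, the measured TCP pose, the force and the opening at its end, in the units of the state.
- r.sense(): the state, without advancing time (a new reading comes with each control period).
- r.snapshot(name): name is "scene" or "side" or "wrist"; returns (picture, depth): 384x512x3 uint8, red, green, blue; 384x512 float32, mm along the optical axis (not along the pixel's ray), 0 where there is no reading.
- r.get_calibration(name): a dict with "fovy" (degrees; the focal length in pixels is half the picture's height over the tangent of half this angle, whatever the lens; pixels are square), "cx", "cy" (the principal point, pixels), "k1" (the pictures are not rectified: a ray, as slopes to the right and down, at radius r is drawn at 1 + k1 r^2 times it, then the intrinsics apply), "position" and "attitude" of the camera in the world; the wrist camera has in their place "tool_from_camera" (4x4, takes a point from camera to tool coordinates, whose origin is the TCP and whose axes are the tool frame's). Camera axes: x right, y down, z forward; pixel columns grow to the right and rows downward; lengths in mm; the calibration is good to about 2 mm. A picture is of the moment at which its call begins: read the wrist's pose just before it. get_calibration takes no time and is no camera call.
- r.hand_in(): hands the job in, once; it reports no verdict.
The state is a dict: "time": time; "joint_pos": joint angles; "qd": joint speeds; "joint_efforts": joint torques, N m; "tool_pos": TCP position; "tcp_rot": TCP orientation; "ft_force": force on the tool from outside, world axes, zero at the start; "wrist_torque": the same for the moment, N m; "finger_gap": finger opening in mm.
Only numpy, scipy, OpenCV 4.12 (cv2) and the standard library are available. Lean on these libraries where they do the work, as an engineer would, in place of code of your own. Each camera call takes 0.05 s, during which the arm holds its last target. There are 200 camera calls.

## Task

Someone has parked a roll of sealing tape on the upright handle of the pump guard's gate bolt: slide it up off the handle and lay it flat in the grey tray. Then take the handle, lift the sagging bolt so that its nose clears the bent-up lip of the keeper while you draw it back, and swing the self-closing gate about 30 degrees open. Finish still holding the gate still and ajar by the bolt handle with the bolt drawn; leave everything else on the bench where it is.

Things in the scene. Friction and masses are not known exactly. Their poses are not given: they have to be found in the camera images.
- guard: pump guard fixed to the bench: dark base plate 270 x 390 mm with posts and clear panels 155 mm high, open on top. Origin under the centre of the plate on the bench; x points away from the gate (the gate is on its -x side, towards the robot), y along the gate from hinge to latch, z up
- gate_hinge (a point): point on the gate's upright hinge axis at the height of the bolt rod, at the gate's right end as the robot sees it. The gate (300 mm long, 150 mm high to its top rail, rail 20 mm thick) runs from here along the guard's +y when shut. The bolt rod lies above the rail, in line with the hinge axis
- gate (a joint): gate angle, rad: 0 shut, grows to 1.2 as it swings towards the robot (anticlockwise seen from above). A spring closer pulls it shut with about 0.25 N m when shut and 0.5 N m at 30 degrees (about 3.5 N at the drawn handle)
- draw (a joint): how far the bolt is drawn back along the gate towards the hinge, m: about 0 (0 to 0.002) at the start, stop at 0.045, friction 1.5 N. The nose has left the keeper from 0.026 on; then the gate can swing. Without lifting, the nose jams on the lip at about 0.005
- bolt: the steel bolt, about 0.3 kg: rod 12 mm in diameter, 295 mm long, along the gate, with the handle on top and a downturned nose at the latch end. Origin on the rod's axis below the handle. It hangs low in its worn guides and can be lifted straight up by 18 mm at most; it must be lifted at least 9 mm (12 to 14 mm is good) to pass the lip, and falls back when let go. The two guide straps on the rail stand 38 mm above it, about 105 mm behind and 72 mm ahead of the handle
- handle (a point): centre of the bolt's upright round steel handle, 18 mm in diameter and 34 mm tall, 190 mm from the hinge axis when the bolt is shut. It stands on a flange 36 mm in diameter, which is 17 mm below this point. z up. Pinch it across the gate
- nose (a point): centre of the bolt's downturned nose, a block 14 mm (across) x 16 mm (along the bolt) x 22 mm high
- keeper: fixed steel keeper on the latch post: two upright cheeks 22 mm apart along the gate's line, open on top, the nose lies between them. Its origin is at the lip, at the height of the sagged rod's axis
- keeper_lip (a point): top middle of the keeper's bent-up lip on its gate side, which stands 9 mm above the underside of the sagged nose
- roll_mid (a point): centre (half-way up, on the axis) of the wound tape roll, white, 54 mm across, 26 mm tall, hole 25 mm, about 0.09 kg, that sits flat around the handle on the flange; only 8 mm of handle stands out above it. Grip it across its outside near its upper half. z is its axis
- tray_in (a point): centre of the inner floor (4 mm above the bench) of the grey open tray, inside 172 x 172 mm, rim 20 mm above the bench; fixed; on the left. A roll laid flat has its centre 13 mm above this point
- wrench_at (a point): bystander, leave alone: steel open-ended wrench lying on the bench, right. The point lies 10 mm above its origin
- driver_at (a point): bystander, leave alone: screwdriver lying on the bench near the tray. The point lies 10 mm above its origin
- jar_at (a point): bystander, leave alone: closed jar, 60 mm across, 85 mm tall, behind the tray. The point lies 10 mm above its origin
- mug_at (a point): bystander, leave alone: mug, 90 mm tall, right. The point lies 10 mm above its origin
- elbow_at (a point): bystander, leave alone: brass pipe elbow about 60 mm long, 32 mm high, in front. The point lies 10 mm above its origin
- spare_at (a point): bystander, leave alone: smaller spare roll of the same tape, 48 mm across and 19 mm tall, lying on the bench behind the tray; it stays there. The point lies 10 mm above its origin
- caliper_case_at (a point): bystander, leave alone: flat black case 70 x 160 x 22 mm, front right. The point lies 10 mm above its origin
There are look-alikes about, which are no part of the job. Leave any purple or turquoise look-alike of the part that bears roll_mid alone.

How it is judged (in metres and radians):
On the way, in this order (a step that is already met when the one before it is completed fails the run):
1. the roll is off the handle and lies flat in the tray (x of roll_mid in the frame of tray_in between -0.064 and 0.064 m and y of roll_mid in the frame of tray_in between -0.064 and 0.064 m and z of roll_mid in the frame of tray_in between 0.008 and 0.018 m and angle between roll_mid's own z axis and vertical below 0.15 rad), for 0.2 s.
2. the bolt has been lifted over the lip and drawn clear of the keeper (value of joint draw above 0.026 m), for 0.1 s.
At the end, for the whole second after the job is handed in: The gate stands still at 0.35 to 0.75 rad (20 to 43 degrees) open, held there by the gripper's fingers on the bolt (contact over 1 N) with the bolt drawn by at least 24 mm and not resting on the keeper; the roll lies flat (within 0.15 rad) on the tray's floor (all of step 1 and value of joint gate between 0.35 and 0.75 rad and velocity of joint gate between -0.1 and 0.1 rad/s and value of joint draw above 0.024 m and contact force between the fingers and bolt above 1 N and contact force between bolt and keeper below 0.3 N); the arm keeps its last pose, push and grip.
It fails at once if a bystander on the bench is moved by more than 40 mm (distance of any of wrench_at, driver_at, jar_at, mug_at, elbow_at, spare_at, caliper_case_at from where it was at the start of the episode above 0.04 m).
It also fails if it takes over 58 s, if anything falls off the work surface, if the arm or the gripper's body presses on something with over 40 N, if the wrist force passes 120 N, or if a joint passes its speed limit or range.

## Working session

There is one attempt and no reset: what is moved stays moved. The work goes in short steps, Python scripts to look and compute and a tool call to move; the robot and the scene stay as the last step left them, time stands still between calls to the robot, and variables do not carry over. Pictures are saved under pics/ and viewed, about 8 in all and at most 12, crops included, and the job is handed in when it is done.

Besides the shell and the picture viewer there is one more tool, called after "Call:" as name(argument=value, ...) on one line, values as JSON. move_arm: Moves the arm, as the interface text tells. Its arguments: {"type":"object","properties":{"deltas":{"type":"array","items":{"type":"array"}},"jaw":{"type":"number"},"squeeze":{"type":"number"}},"required":["deltas"]}

```bash
ls; mkdir -p pics
cat > h.py <<'E'
import numpy as np, cv2
from bench import r
from scipy.spatial.transform import Rotation as R
def cam(n, s=None):
    c=r.get_calibration(n)
    f=192/np.tan(np.radians(c['fovy']/2))
    if n=='wrist':
        T=np.array(c['tool_from_camera']); s=s or r.sense()
        W=np.eye(4); W[:3,:3]=R.from_euler('xyz',s['tcp_rot'],degrees=True).as_matrix(); W[:3,3]=s['tool_pos']
        T=W@T
    else:
        T=np.eye(4); a=np.array(c['attitude'])
        T[:3,:3]=a if a.shape==(3,3) else R.from_euler('xyz',a,degrees=True).as_matrix()
        T[:3,3]=c['position']
    return c,f,T
def ray(c,f,u,v):
    d=np.array([(u-c['cx'])/f,(v-c['cy'])/f]); x=d.copy()
    for _ in range(20): x=d/(1+c['k1']*(x@x))
    return np.array([x[0],x[1],1.])
def snap(n):
    s=r.sense(); C=cam(n,s); p,d=r.snapshot(n); return p,d,C
def at_depth(C,u,v,z): return C[2][:3,:3]@(ray(C[0],C[1],u,v)*z)+C[2][:3,3]
def at_height(C,u,v,h):
    d=C[2][:3,:3]@ray(C[0],C[1],u,v); o=C[2][:3,3]; return o+d*(h-o[2])/d[2]
def save(n,p): cv2.imwrite('pics/'+n,p[:,:,::-1])
E
python3 - <<'E'
from h import *
import pickle
s=r.sense(); print(s)
print({n:r.get_calibration(n) for n in('scene','side','wrist')})
for n in('scene','side'):
    p,d,C=snap(n); pickle.dump((p,d,C),open(n+'.pkl','wb')); save(n+'0.png',p)
E
```

```text
pics
{'time': 0.0, 'joint_pos': array([-6.90641216e+01,  7.51465376e+00,  8.53292523e+01, -1.85430072e-03,
        8.72612668e+01, -4.89416897e+00]), 'qd': array([-0.00802443,  0.04339098, -0.04779739,  0.06861275,  0.04318161,
       -0.01694781]), 'joint_efforts': array([ 5.38928489e-04, -5.69399250e+01, -5.00548983e+01, -2.80614850e-04,
        1.45016730e-02, -9.26252415e-05]), 'tool_pos': array([ 261.22468491, -539.54181739,  230.24942387]), 'tcp_rot': array([-93.88533582,  89.89481085, 111.94480183]), 'ft_force': array([-0.44353468, -0.45596453, -0.17260628]), 'wrist_torque': array([-0.01987062,  0.01566979, -0.03104441]), 'finger_gap': 85.30994665424845}
{'scene': {'fovy': 53.889492879399775, 'cx': 256.7022777220925, 'cy': 190.9038264066263, 'k1': -0.026179193186892217, 'position': array([1124.45682362,  148.07761897, 1008.90012073]), 'attitude': array([-143.08024715,    0.61009182,  105.04270825])}, 'side': {'fovy': 49.27864113623723, 'cx': 248.27484868551224, 'cy': 187.41787423572362, 'k1': -0.08585892510905607, 'position': array([  68.00158002,  784.10756311, 1034.53324565]), 'attitude': array([-134.23030127,    1.02014823, -154.70769412])}, 'wrist': {'fovy': 66.51771315336325, 'cx': 254.3889680881223, 'cy': 191.90488306449157, 'k1': 0.008711755080110207, 'tool_from_camera': array([[-2.80187209e-04, -3.10224507e-01,  9.50663283e-01,
        -1.42588063e+02],
       [ 9.99999149e-01, -1.29834592e-03, -1.28953916e-04,
        -4.41282387e-02],
       [ 1.27429446e-03,  9.50662437e-01,  3.10224607e-01,
        -7.92945107e+01],
       [ 0.00000000e+00,  0.00000000e+00,  0.00000000e+00,
         1.00000000e+00]])}}
```

View pics/scene0.png

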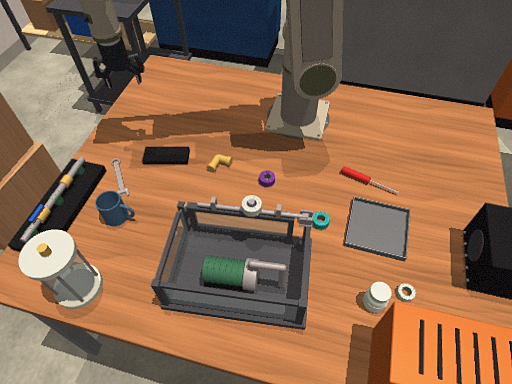

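View pics/side0.png

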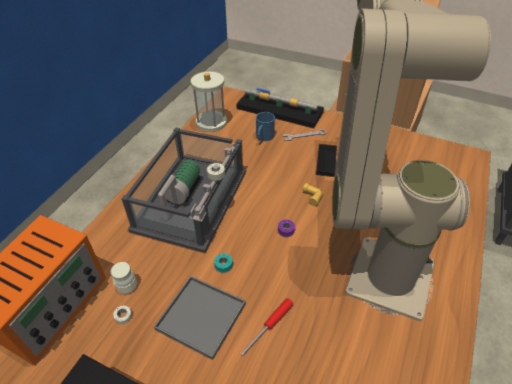

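Candidates (scene image): the white ring on the gate bolt at (252,205), purple at (267,178), turquoise at (321,220) and the small white spare at (405,292). The one on the gate's handle fits. I'll confirm it in a crop and measure.

Run:
```python
from h import *
import pickle
p,d,C=pickle.load(open('scene.pkl','rb')); q,e,D=pickle.load(open('side.pkl','rb'))
a=cv2.resize(p[185:245,165:335],None,fx=4.5,fy=4.5,interpolation=3)
b=cv2.resize(q[130:250,180:250],None,fx=2.5,fy=2.5,interpolation=3)
o=np.zeros((270+300,765,3),np.uint8); o[:a.shape[0],:a.shape[1]]=a; o[270:270+b.shape[0],:b.shape[1]]=b
o[270:270+300,300:300+325]=cv2.resize(q[270:370,150:258],(325,300))
save('crop1.png',o)
for n,(P,Z,K),pts in(('scene',(p,d,C),[(252,203),(252,205),(213,203),(300,217),(184,205),(350,200),(408,203),(403,256),(346,246),(378,225)]),('side',(q,e,D),[(216,170),(216,167),(201,318)])):
    for u,v in pts: print(n,u,v,Z[v,u],at_depth(K,u,v,Z[v,u]).round(1))
```

```text
scene 252 203 982.933 [583.9 -18.7 204.3]
scene 252 205 988.98755 [584.7 -18.7 196.2]
scene 213 203 1011.3064 [ 595.5 -124.4  182.2]
scene 300 217 998.48376 [571.1 108.7 168. ]
scene 184 205 1052.7096 [ 599.2 -212.6  145.9]
scene 350 200 1234.9117 [354.6 246.4   0.5]
scene 408 203 1227.3021 [317.6 431.4  -1.2]
scene 403 256 1090.0802 [530.5 416.8  19.6]
scene 346 246 1133.7441 [5.278e+02 2.547e+02 2.000e-01]
scene 378 225 1171.104 [431.8 341.5   5. ]
side 216 170 1257.6787 [569.9 -15.9 196.6]
side 216 167 1257.6655 [572.4 -21.6 203.1]
side 201 318 1116.58 [436.7 344.8   6.1]
```

View pics/crop1.png

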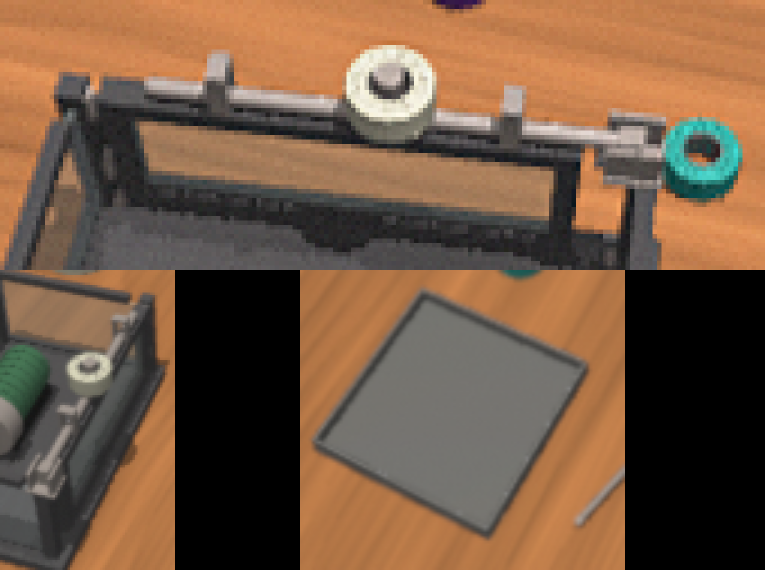

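Confirmed: the white roll is around the grey handle on the gate bolt (scene ≈(252,203)). The turquoise one lies loose beside the latch.

```bash
cat >> h.py <<'E'
def plan(x,y,z,phi=None,s=None):
    s=s or r.sense(); M=R.from_euler('xyz',s['tcp_rot'],degrees=True).as_matrix()
    d=M.T@(np.array([x,y,z])-s['tool_pos']); now=np.degrees(np.arctan2(M[1,1],M[0,1]))
    t=0 if phi is None else -((phi-now+90)%180-90)
    print('pos',s['tool_pos'].round(1),'phi',now.round(1),'tilt',M[2,0].round(4),'shift',d.round(1),'turn',round(t,1),'j',s['joint_pos'].round(0),'F',s['ft_force'].round(1),'gap',round(s['finger_gap'],1),'t',round(s['time'],2))
E
python3 - <<'E'
from h import *
import pickle
p,d,C=pickle.load(open('scene.pkl','rb')); q,e,D=pickle.load(open('side.pkl','rb'))
A=at_height(C,198.3,204.6,166);B=at_height(C,303.9,216.6,166); print(A,B,np.degrees(np.arctan2(*(B-A)[1::-1])))
print('handle',at_height(C,251.7,202.3,204), at_height(D,216,166.5,204))
for u,v in[(424,291),(587,366),(489,535),(316,443)]: print(at_height(D,150+(u-300)/3.01,270+(v-270)/3,20))
plan(583,-19,300,5.9)
E
```

```text
[ 600.27993111 -166.86583387  166.        ] [565.94425796 118.3404588  166.        ] 96.86473867678252
handle [581.77410431 -20.14696706 204.        ] [572.98457797 -22.7338619  204.        ]
[521.60192575 249.97015864  20.        ]
[345.57831527 257.64693381  20.        ]
[350.38746946 434.70937174  20.        ]
[526.73691943 426.66711994  20.        ]
pos [ 261.2 -539.6  230.3] phi -64.2 tilt -1.0 shift [ -69.  -328.5 -516.4] turn -70.1 j [-69.   8.  85.  -0.  87.  -5.] F [-0.9 -0.8  0. ] gap 85.4 t 0.1
```

Call:
move_arm(deltas=[[[-69,-50,-60],-10],[[-69,-328,-516],-70],[[-69,-328,-516],-70],[[-69,-328,-516],-70],[[-69,-328,-516],-70],[[-69,-328,-516],-70],[[-69,-328,-516],-70],[[-69,-328,-516],-70],[[-69,-328,-516],-70],[[-69,-328,-516],-70],[[-69,-328,-516],-70],[[-69,-328,-516],-70]])

```text
time: 1.6
tool_pos: [582.6, -19.4, 299.2]
tcp_rot: [-129.0, 89.9, 146.9]
ft_force: [0.1, -0.3, 0.2]
finger_gap: 85.5
```

Run:
```python
from h import *
import pickle
plan(583,-19,300,6.5)
p,d,C=snap('wrist'); pickle.dump((p,d,C),open('w1.pkl','wb')); save('w1.png',p)
```

```text
pos [582.6 -19.4 299.2] phi 5.9 tilt -1.0 shift [-0.8  0.5 -0.4] turn -0.6 j [ -7.   4.  82.   0.  94. -13.] F [ 0.1 -0.3  0.2] gap 85.5 t 1.6
```

View pics/w1.png

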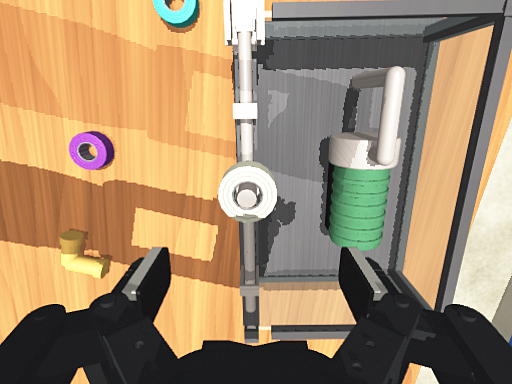

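The wrist view shows the roll at about (247,190), with the handle top at (247,198). The rod runs vertically, from the nose at (245,8) to (251,335).

Run:
```python
from h import *
import pickle
p,d,C=pickle.load(open('w1.pkl','rb'))
for u,v in[(247,198),(247,176),(230,190),(264,190),(238,210),(245,110),(246,80),(250,260),(251,291),(249,320)]: print(u,v,d[v,u],at_depth(C,u,v,d[v,u]).round(1))
m=(d>0)
# roll top ring pixels: world z in 190..200
vs,us=np.mgrid[140:240,200:300]; P=np.array([at_depth(C,u,v,d[v,u]) for u,v in zip(us.ravel(),vs.ravel())])
for lo,hi in((186,199),(201,212)):
    k=(P[:,2]>lo)&(P[:,2]<hi); Q=P[k]; print(lo,k.sum(),Q[:,2].mean(),cv2.minEnclosingCircle(Q[:,:2].astype(np.float32)),np.median(Q[:,:2],0))
plan(583,-19,300,6.5)
```

```text
247 198 254.98105 [576.1 -24.6 201.1]
247 176 255.79675 [574.2  -6.7 194.4]
230 190 260.75922 [560.4 -21.3 193.5]
264 190 260.6928 [590.5 -18.2 193.5]
238 210 264.94324 [569.1 -39.  195.1]
245 110 244.20155 [567.2  48.2 188.6]
246 80 258.8056 [565.1  72.6 165.3]
250 260 316.42288 [ 586.2 -107.9  163.7]
251 291 299.32797 [ 589.7 -128.7  188.5]
249 320 357.84595 [ 593.6 -199.1  149.9]
186 2271 193.52413753814184 ((576.1217041015625, -23.645524978637695), 26.849790573120117) [575.9727539 -20.3143183]
201 264 201.97468077040605 ((575.65380859375, -24.285537719726562), 8.720935821533203) [575.39432554 -24.22992803]
pos [582.4 -20.2 299.5] phi 5.8 tilt -1.0 shift [-0.5  0.7 -1.2] turn -0.7 j [ -7.   4.  82.   0.  94. -13.] F [-0.3 -0.1 -0.8] gap 85.4 t 1.65
```

Call:
move_arm(deltas=[[[20,-6.8,3.3],-1.2],[[75,-6.8,3.3],-1.2],[[125,-6.8,3.3],-1.2],[[134,-6.8,3.3],-1.2],[[134,-6.8,3.3],-1.2]])

```text
time: 2.28
tool_pos: [575.7, -25.0, 166.4]
tcp_rot: [-132.2, 89.9, 144.7]
ft_force: [0.1, 1.2, 0.5]
finger_gap: 85.4
```

Call:
move_arm(deltas=[[[0,0,0],0],[[0,0,0],0],[[0,0,0],0],[[0,0,0],0],[[0,0,0],0],[[0,0,0],0]], jaw=-0.5, squeeze=30)

```text
time: 3.02
tool_pos: [577.4, -25.4, 169.5]
tcp_rot: [83.8, 89.8, 0.7]
ft_force: [-0.1, -0.4, 8.1]
finger_gap: 53.0
```

Call:
move_arm(deltas=[[[-4,0,0],0],[[-12,0,0],0],[[-22,0,0],0],[[-34,0,0],0],[[-50,0,0],0],[[-80,0,0],0],[[-95,0,0],0],[[-95,0,0],0]])

```text
time: 4.03
tool_pos: [578.0, -25.5, 266.3]
tcp_rot: [79.5, 89.6, -3.6]
ft_force: [-0.4, 0.0, -0.6]
finger_gap: 53.4
```

Run:
```python
from h import *
plan(436,342,265,7)
p,d,C=snap('wrist'); save('w2.png',p)
```

```text
pos [578.  -25.5 266.3] phi 6.9 tilt -1.0 shift [ 3.00e-01 -9.65e+01 -3.82e+02] turn -0.1 j [ -8.   3.  86.   0.  90. -15.] F [-0.4  0.  -0.6] gap 53.4 t 4.03
```

View pics/w2.png

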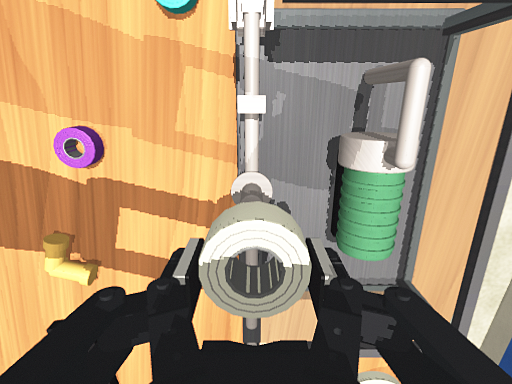

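The roll is held level in the jaws; the bare handle shows at (251,187).

Call:
move_arm(deltas=[[[0,-10,-40],0],[[0,-25,-100],0],[[0,-40,-160],0],[[0,-55,-220],0],[[0,-71,-280],0],[[0,-86,-340],0],[[0,-96,-382],0],[[60,-96,-382],0],[[120,-96,-382],0],[[180,-96,-382],0],[[220,-96,-382],0],[[225,-96,-382],0]])

```text
time: 5.58
tool_pos: [432.9, 339.7, 34.1]
tcp_rot: [-44.8, 89.6, -127.9]
ft_force: [0.6, -0.1, -0.1]
finger_gap: 53.2
```

Run:
```python
from h import *
plan(436,342,8)
```

```text
pos [432.9 339.7  34.1] phi 6.9 tilt -1.0 shift [26.   3.5 -2.1] turn 0 j [ 33.  11. 103.  -0.  66.  26.] F [ 0.6 -0.1 -0.1] gap 53.2 t 5.58
```

Call:
move_arm(deltas=[[[10,3,-2],0],[[18,3,-2],0],[[23,3,-2],0],[[26,3,-2],0],[[26,3,-2],0]])

```text
time: 6.2
tool_pos: [435.7, 342.0, 8.3]
tcp_rot: [-43.9, 89.6, -126.9]
ft_force: [0.2, 0.3, -1.3]
finger_gap: 53.2
```

Call:
move_arm(deltas=[[[1.5,0,0],0],[[3,0,0],0],[[3,0,0],0]])

```text
time: 6.58
tool_pos: [436.0, 342.1, 5.8]
tcp_rot: [-41.1, 89.7, -124.1]
ft_force: [-1.4, -2.1, 4.6]
finger_gap: 52.8
```

Call:
move_arm(deltas=[[[0,0,0],0],[[0,0,0],0],[[0,0,0],0],[[0,0,0],0],[[-15,0,0],0],[[-60,0,0],0],[[-120,0,0],0],[[-180,0,0],0],[[-180,0,0],0]], jaw=1)

```text
time: 7.7
tool_pos: [440.0, 345.3, 194.2]
tcp_rot: [99.6, 89.5, 16.5]
ft_force: [0.4, -0.3, 0.3]
finger_gap: 85.6
```

Run:
```python
from h import *
plan(576,-24,300,7)
p,d,C=snap('scene'); p2,d2,C2=snap('wrist')
o=np.vstack([cv2.resize(p[170:300,300:460],(640,520))[:290,:640],cv2.resize(p2,(640,480))[:290]])
save('s3.png',o)
w=np.array([at_depth(C2,u,v,d2[v,u]) for v in range(0,384,2) for u in range(0,512,2)])
k=(w[:,2]>22)&(w[:,2]<40)&(abs(w[:,0]-436)<60)&(abs(w[:,1]-342)<60); Q=w[k]; print(k.sum(),Q[:,2].mean(),Q[:,2].std(),cv2.minEnclosingCircle(Q[:,:2].astype(np.float32)))
```

```text
pos [440.  345.3 194.2] phi 6.9 tilt -1.0 shift [-105.6   91.1  382.9] turn -0.1 j [33.  2. 95. -0. 83. 26.] F [ 0.4 -0.3  0.3] gap 85.6 t 7.7
390 29.63616760575003 1.3053275117444703 ((435.284912109375, 343.97174072265625), 26.677989959716797)
```

View pics/s3.png

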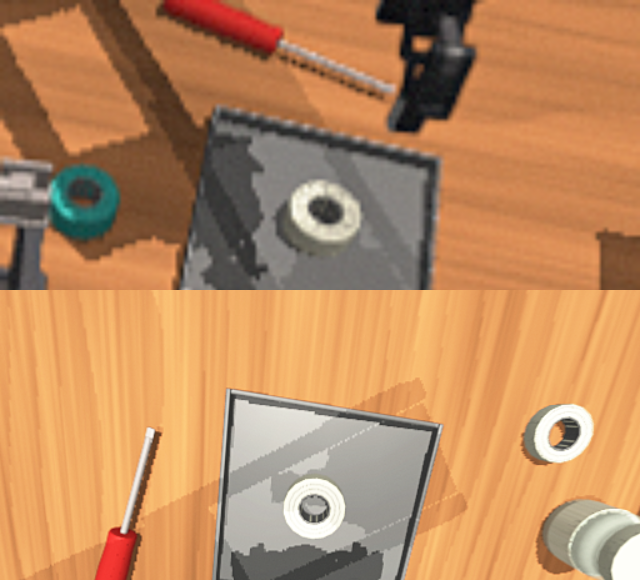

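Seen: the roll lies flat in the tray (lower view (314,508)), top at 30 mm, centre about (435,344). Back to the handle.

Call:
move_arm(deltas=[[[-60,5,20],0],[[-100,20,80],0],[[-100,35,140],0],[[-100,48,200],0],[[-100,62,260],0],[[-100,77,320],0],[[-100,88,370],0],[[-100,91,383],0],[[-100,91,383],0],[[-100,91,383],0]])

```text
time: 9.05
tool_pos: [573.4, -24.0, 288.2]
tcp_rot: [-44.7, 89.8, -127.7]
ft_force: [-0.2, -0.0, 0.0]
finger_gap: 85.7
```

Run:
```python
from h import *
import pickle
plan(576,-24,171,7.2)
p,d,C=snap('wrist'); save('w4.png',p); pickle.dump((p,d,C),open('w4.pkl','wb'))
w=np.array([at_depth(C,u,v,d[v,u]) for v in range(120,260) for u in range(190,310) if d[v,u]>0])
for z in range(158,210,2):
    k=(w[:,2]>z)&(w[:,2]<z+2); Q=w[k]
    if len(Q)>5: print(z,len(Q),np.median(Q,0).round(1),Q.min(0).round(0),Q.max(0).round(0))
```

```text
pos [573.4 -24.  288.2] phi 7.0 tilt -1.0 shift [1.172e+02 2.800e+00 1.000e-01] turn -0.2 j [ -7.   3.  85.  -0.  93. -14.] F [-0.2 -0.   0. ] gap 85.7 t 9.05
158 53 [576.3 -63.3 159.4] [ 572. -107.  158.] [585.  24. 160.]
160 130 [576.1 -50.7 161.3] [ 564. -107.  160.] [591.  36. 162.]
162 474 [576.   -7.2 163.3] [ 563. -106.  162.] [589.  36. 164.]
164 565 [576.2 -17.3 164.7] [ 559. -104.  164.] [589.  36. 166.]
166 385 [573.1 -17.5 167.4] [558. -90. 166.] [593.  27. 168.]
168 271 [575.  -19.1 168.4] [558. -39. 168.] [593.  -7. 170.]
170 11 [573.3 -16.9 171.4] [567. -24. 170.] [580. -16. 172.]
172 8 [572.9 -18.  172.7] [567. -21. 172.] [582. -16. 174.]
174 14 [576.  -17.2 174.9] [567. -21. 174.] [583. -16. 176.]
176 10 [572.9 -16.6 177. ] [567. -24. 176.] [584. -16. 178.]
178 13 [574.1 -17.5 179.1] [568. -21. 178.] [583. -16. 180.]
180 9 [574.1 -16.4 181.3] [567. -23. 180.] [584. -16. 182.]
182 12 [575.  -17.5 182.9] [568. -20. 182.] [583. -16. 184.]
184 13 [574.9 -16.9 185.2] [567. -23. 185.] [582. -15. 186.]
186 11 [575.  -16.3 186.8] [569. -21. 186.] [584. -16. 188.]
188 13 [572.4 -17.6 189.3] [567. -23. 188.] [582. -16. 190.]
190 13 [574.1 -16.9 190.9] [568. -21. 190.] [583. -16. 192.]
192 13 [576.6 -16.4 192.5] [567. -24. 192.] [584. -16. 194.]
194 19 [573.3 -16.9 195.1] [567. -25. 194.] [582. -16. 196.]
196 8 [574.6 -16.9 196.9] [567. -22. 196.] [583. -16. 198.]
198 24 [573.6 -17.7 199. ] [567. -29. 198.] [584. -16. 200.]
200 208 [575.6 -24.2 201.5] [567. -33. 200.] [584. -16. 202.]
202 118 [575.3 -23.6 202.4] [568. -33. 202.] [584. -16. 204.]
```

View pics/w4.png

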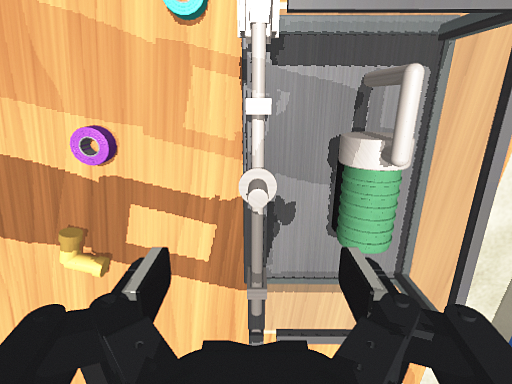

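Call:
move_arm(deltas=[[[40,2,0],0],[[90,2,0],0],[[112,2,0],0],[[115,2,0],0],[[115,2,0],0]])

```text
time: 9.72
tool_pos: [575.8, -23.1, 174.7]
tcp_rot: [-1.8, 89.8, -84.7]
ft_force: [-0.3, 0.0, 0.6]
finger_gap: 85.1
```

Call:
move_arm(deltas=[[[0,0,0],0],[[0,0,0],0],[[0,0,0],0],[[0,0,0],0],[[0,0,0],0],[[0,0,0],0],[[0,0,0],0],[[0,0,0],0]], jaw=-1, squeeze=60)

```text
time: 10.72
tool_pos: [576.0, -23.2, 175.2]
tcp_rot: [8.5, 89.8, -74.4]
ft_force: [-2.2, 0.4, 5.4]
finger_gap: 16.2
```

Run:
```python
from h import *
plan(575.5,-24.3,186)
```

```text
pos [576.  -23.2 175.2] phi 7.1 tilt -1.0 shift [-10.8  -0.6   1.1] turn 0 j [ -7.   6.  93.  -0.  81. -14.] F [-2.2  0.4  5.4] gap 16.2 t 10.72
```

Call:
move_arm(deltas=[[[-4,0,0],0],[[-8,0,0],0],[[-12,0,0],0],[[-13.5,0,0],0],[[-13.5,0,0],0],[[-13.5,0,0],0]])

```text
time: 11.48
tool_pos: [575.8, -23.1, 188.5]
tcp_rot: [1.6, 89.8, -81.3]
ft_force: [-1.2, -0.9, -2.8]
finger_gap: 15.8
```

Run:
```python
from h import *
plan(575.5,-24.3,186)
p,d,C=snap('side'); save('sd5.png',cv2.resize(p[120:260,130:270],(700,600),interpolation=2)[:600])
```

```text
pos [575.8 -23.1 188.5] phi 7.1 tilt -1.0 shift [ 2.5 -0.5  1.1] turn 0 j [ -7.   5.  92.  -0.  83. -14.] F [-1.2 -0.9 -2.8] gap 15.8 t 11.47
```

View pics/sd5.png

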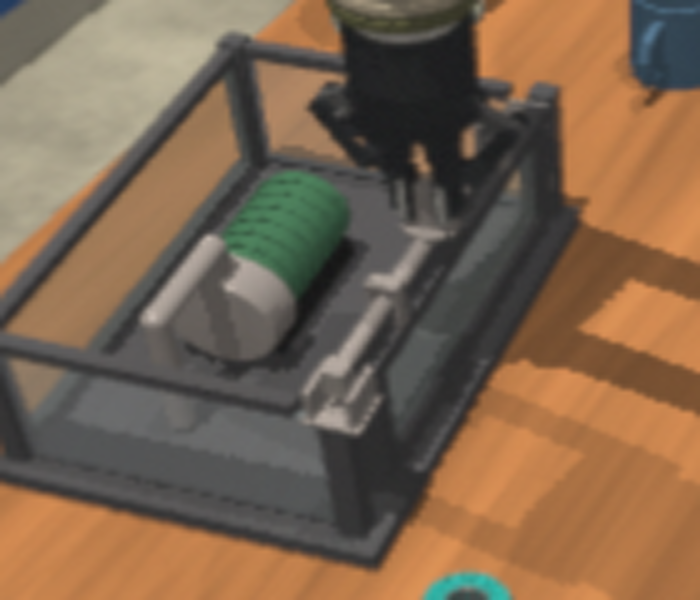

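The force of -2.8 N is the bolt's weight, and the rise of 13.3 mm shows it is lifted. Drawing it back along tool +z.

Call:
move_arm(deltas=[[[0,0,4],0],[[0,0,9],0],[[0,0,15],0],[[0,0,21],0],[[0,0,27],0],[[0,0,33],0],[[0,0,37],0],[[0,0,37],0],[[0,0,37],0]])

```text
time: 12.65
tool_pos: [580.4, -60.3, 188.7]
tcp_rot: [-1.3, 89.8, -84.2]
ft_force: [-2.5, -1.5, -3.5]
finger_gap: 16.1
```

Run:
```python
from h import *
s=r.sense(); plan(580.5,-62,188)
h=np.array([599.3,-212.8]); p=s['tool_pos'][:2]; rel=p-h; L=np.hypot(*rel); a0=np.degrees(np.arctan2(rel[1],rel[0])); print(L,a0)
M=R.from_euler('xyz',s['tcp_rot'],degrees=True).as_matrix()
for t in range(3,34,3):
    a=np.radians(a0+t); q=h+L*np.array([np.cos(a),np.sin(a)]); print(t,(M.T@np.r_[q-p,0]).round(1))
```

```text
pos [580.4 -60.3 188.7] phi 7.1 tilt -1.0 shift [ 0.7 -0.1  1.7] turn 0 j [-11.   6.  91.  -0.  83. -18.] F [-2.5 -1.5 -3.5] gap 16.1 t 12.65
153.67785411729528 97.06919580961282
3 [ 0.  -8.   0.2]
6 [  0.  -16.1   0.8]
9 [  0.  -24.    1.9]
12 [  0.  -32.    3.3]
15 [  0.  -39.8   5.2]
18 [  0.  -47.5   7.5]
21 [  0.  -55.1  10.2]
24 [  0.1 -62.5  13.2]
27 [  0.1 -69.8  16.7]
30 [  0.1 -76.9  20.5]
33 [  0.1 -83.7  24.7]
```

Call:
move_arm(deltas=[[[0,-4,0],-1.5],[[0,-12,0.5],-4.5],[[0,-20,1.3],-7.5],[[0,-28,2.6],-10.5],[[0,-36,4.2],-13.5],[[0,-43.7,6.3],-16.5],[[0,-51.3,8.8],-19.5],[[0,-58.8,11.7],-22.5],[[0,-66,15],-25.5],[[0,-72,18],-28],[[0,-77,20.5],-30],[[0,-77,20.5],-30]])

```text
time: 14.15
tool_pos: [506.8, -89.7, 189.2]
tcp_rot: [-1.9, 89.8, -54.7]
ft_force: [1.8, 3.0, -3.3]
finger_gap: 16.0
```

Call:
move_arm(deltas=[[[0,0,0],0],[[0,0,0],0],[[0,0,0],0],[[0,0,0],0]])

```text
time: 14.65
tool_pos: [506.9, -89.5, 189.2]
tcp_rot: [0.8, 89.8, -52.1]
ft_force: [2.4, 2.4, -3.2]
finger_gap: 16.1
```

Run:
```python
from h import *
s=r.sense(); plan(508.6,-93.3,188); print(s['qd'].round(2))
rel=s['tool_pos'][:2]-[599.3,-212.8]; print('gate deg',np.degrees(np.arctan2(rel[1],rel[0]))-97.1,'radius',np.hypot(*rel))
p,d,C=snap('scene'); save('s6.png',cv2.resize(p[130:310,150:420],(780,520)))
```

```text
pos [506.9 -89.5 189.2] phi 37.1 tilt -1.0 shift [ 1.2 -0.9  4. ] turn 0 j [-16.  -5. 102.  -0.  82. -53.] F [ 2.4  2.4 -3.2] gap 16.1 t 14.65
[-0.1  -0.05  0.06  0.03  0.16 -0.06]
gate deg 29.74395428688399 radius 154.02817920448356
```

View pics/s6.png

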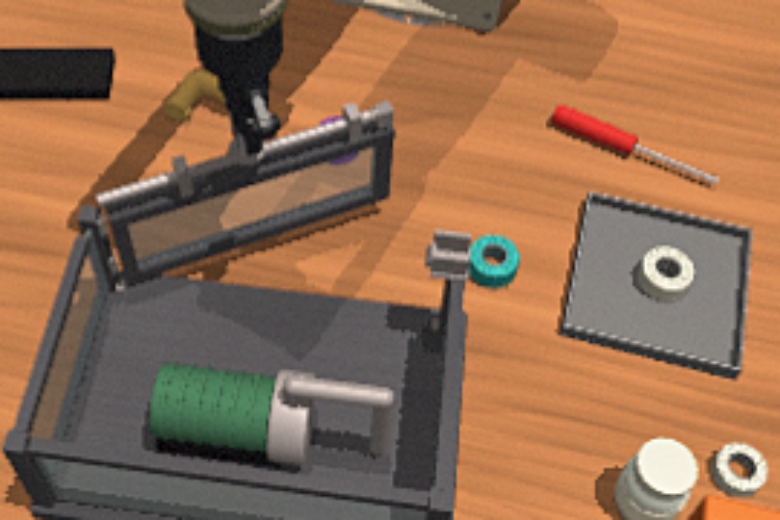

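The gate stands about 30° open, held by the handle. The bolt is drawn and clear of the keeper (450,255), and the roll lies in the tray (665,270). Forces are steady, so I'm handing in.

```bash
python3 -c "
from bench import r
print(r.hand_in())"
```

```text
the job is handed in; nothing more can be done
None
```

I finished the job and handed it in at about 14.7 s of the 58 s allowed. The hand-in reports no verdict, so the results below are from my own last checks.

- **Roll:** I slid it up off the handle and laid it flat in the grey tray. Its centre measured about 2 mm from the tray's centre, with its top at 30 mm, as expected for a roll lying flat.
- **Bolt:** I gripped the handle across the gate, lifted it 13 mm and drew it back about 37 mm. The draw is taken from the arm's travel, not measured on the bolt itself.
- **Gate:** It stands at about 30° (29.7° from the TCP position) and the arm was still. The grip reads about 3.4 N sideways, which fits the closer spring, and about 3 N of bolt weight.
- **Bystanders:** The last picture shows nothing disturbed among those in view. The wrench and mug were out of that frame and I did not check them again.

The finger opening read 16 mm on the 18 mm handle and 53 mm on the 54 mm roll. I took this as a small sensor offset, since both grips held. The side and scene views also disagreed on the handle's position by up to 9 mm, so I used the wrist camera's close-up value.

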